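# Clear the weighed ointment jars off the balance

### The job

The four weighed ointment jars are stacked on the balance pan. Take the stack apart and stand each jar upright in the tray of its lid's colour, inside the white disc in the middle of that tray. Let no jar tip over on the way and do not knock over the orange bottle.

Things in the scene. Friction and masses are not known exactly. Their poses are not given: they have to be found in the camera images.
- jar_yellow_center (a point): loose round ointment jar, white body with a yellow screw lid (the top 16 mm), straight-sided, 64 mm in diameter, 46 mm tall; at the bottom of the stack, standing on the balance pan at the start. The point is its centre, 23 mm above its underside; z is its upright axis. Rigid, 20 to 180 g
- jar_green_center (a point): loose round ointment jar, white body with a green screw lid (the top 16 mm), straight-sided, 52 mm in diameter, 40 mm tall; standing on the yellow-lidded jar at the start, within about 4 mm of its middle. The point is its centre, 20 mm above its underside; z is its upright axis. Rigid, 20 to 180 g
- jar_blue_center (a point): loose round ointment jar, white body with a blue screw lid (the top 16 mm), straight-sided, 40 mm in diameter, 36 mm tall; standing on the green-lidded jar at the start, within about 4 mm of its middle. The point is its centre, 18 mm above its underside; z is its upright axis. Rigid, 20 to 180 g
- jar_red_center (a point): loose round ointment jar, white body with a red screw lid (the top 16 mm), straight-sided, 28 mm in diameter, 34 mm tall; at the top of the stack, standing on the blue-lidded jar at the start, within about 4 mm of its middle. The point is its centre, 17 mm above its underside; z is its upright axis. Rigid, 20 to 180 g
- tray_yellow: fixed shallow yellow square tray, 108 x 108 mm outside, rim 8 mm high and 4 mm thick, floor 3 mm thick; a white disc of 88 mm diameter is printed in the middle of its floor. Lies flat on the bench; origin at the centre of its underside (bench height), z up, x and y along its sides
- tray_green: fixed shallow green square tray, 108 x 108 mm outside, rim 8 mm high and 4 mm thick, floor 3 mm thick; a white disc of 76 mm diameter is printed in the middle of its floor. Lies flat on the bench; origin at the centre of its underside (bench height), z up, x and y along its sides
- tray_blue: fixed shallow blue square tray, 108 x 108 mm outside, rim 8 mm high and 4 mm thick, floor 3 mm thick; a white disc of 64 mm diameter is printed in the middle of its floor. Lies flat on the bench; origin at the centre of its underside (bench height), z up, x and y along its sides
- tray_red: fixed shallow red square tray, 108 x 108 mm outside, rim 8 mm high and 4 mm thick, floor 3 mm thick; a white disc of 52 mm diameter is printed in the middle of its floor. Lies flat on the bench; origin at the centre of its underside (bench height), z up, x and y along its sides
- balance_pan (a point): centre of the top of the round steel pan (120 mm in diameter, 58 mm above the bench) of a fixed cream top-pan balance, housing 200 x 170 mm and 44 mm high; x points from the display towards the pan. The stack of jars stands on this pan, up to 15 mm from its centre; its top is 214 mm above the bench
- orange_bottle_center (a point): loose bystander: orange medicine bottle with a white cap, 38 mm in diameter, 80 mm tall, standing on the bench between balance and trays; the point is its centre, 40 mm above the bench, z is its upright axis
Not all that is in view belongs to the job. Leave any blue look-alike of the part that bears orange_bottle_center alone.

How it is judged:
By the outcome, as a careful person would: the job done as asked, in the order asked, and still so for the second after the job is handed in, with the robot touching nothing.
It also fails if it takes over 112 s, if anything falls off the work surface, if the arm or the gripper's body presses on something with over 40 N, if the wrist force passes 120 N, or if a joint passes its speed limit or range.

### The arm

A 7-joint arm with a two-finger parallel gripper is mounted at the origin on the work surface. World frame = base frame: x ahead of the robot, y to its left, z up, the work surface at z = 0. Lengths are in m, angles in rad, forces in N, time in s.
With the tool pointing down it reaches from about 0.4 to 0.85 m from the base axis. Payload 4.5 kg.
Tool frame: the origin (TCP) lies midway between the tips of the shut fingers; the grasp point (between the pads) lies 19 mm behind it; z points along the fingers, y is the direction in which the jaws open and shut (so a half turn about z gives the same grasp; the last joint's range is limited). The gripper opens to 85 mm and grips with 20 to 120 N. Pads are 22 mm wide; open, the fingers measure 114 mm over their backs; the gripper's body (76 mm by 85 mm) begins 54 mm behind the grasp point. The pads swing forward as they close: fully open they stand 13 mm farther back than shut.
Start: joints at [-1.183, 0.689, -0.195, 1.565, 0.157, 0.902, -0.215], TCP at [0.217, 0.586, 0.231] pointing down, gripper open.
Joint ranges: [-3.01, 3.01], [-0.46, 2.08], [-1.47, 1.51], [0.13, 2.56], [-1, 4.14], [0.04, 2.09], [-2.66, 2.66]. Speed limits (rad/s): [2.57, 2.57, 3.14, 3.14, 3.14, 3.14, 3.14].

### API

Orientations are given as [roll, pitch, yaw] about the fixed x, y, z axes, in that order (R = Rz(yaw) Ry(pitch) Rx(roll)).
In Python, from workcell import r, vision gives the robot as it stands. The module is installed in compiled form; this text tells all that it offers.
- The arm moves only by the shell command python3 -m jog 'ROWS'. ROWS is JSON, a list of rows, each a list of 3 entries, a list of its own where there are three numbers: the turn, a rotation vector about the tool's x, y, z in units of 8 degrees (1.0 is 8 degrees), then the shift along the tool's x, y, z in units of 40 mm (1.0 is 40 mm), then the finger opening in mm, from 0 to 85.4. A call has 1 to 10 rows; each row shifts and turns the pose as measured when the row begins, along the tool's axes as they then stand; what a row does not reach is not made up. A row lasts 1/10 s, in which the tool goes at most 50 mm and 8.59 degrees, less where a joint would pass 70% of its speed; a pose out of reach is approached as far as the arm can. A call is refused whole if a number of a shift passes 1 or a number of a turn 1, either way. A call with a gripper value outside its range is refused whole. The fingers move at their own pace and stop on an object; the grip force is fixed at half the most. Time passes only in rows, so rows that do not move let the fingers close. It gives the time, the measured TCP pose, the force and the opening at its end, in the units of the state.
- r.read_state(): the state, without advancing time (a new reading comes with each control period).
- vision.camera(name): name is "scene" or "top" or "wrist"; returns a dict with "image" (480x640x3 uint8, red, green, blue), "fx", "fy", "cx", "cy" (pixels), "cam_to_world" (4x4, takes a point from camera to world coordinates). Camera axes: x right, y down, z forward; pixel columns grow to the right and rows downward; lengths in m; the calibration is good to about 2 mm. The wrist camera is an equidistant fisheye: a pixel r from the principal point sees the ray r / f radians off the axis. A picture is of the moment at which its call begins. There is no depth.
- r.close_job(): hands the job in, once; it reports no verdict.
The state is a dict: "time_s": time; "joints": joint angles; "qd": joint speeds; "tau": joint torques, N m; "position": TCP position; "eef_rot": TCP orientation; "ft_force": force on the tool from outside, world axes, zero at the start; "wrist_torque": the same for the moment, N m; "finger_gap": finger opening in m.
Only numpy, scipy, OpenCV 4.12 (cv2) and the standard library are available. Lean on these libraries where they do the work, as an engineer would, in place of code of your own. Each camera call takes 0.05 s, during which the arm holds its last target.

## Working session

There is one attempt and no reset: what is moved stays moved. The work goes in short steps, Python scripts to look and compute and a shell command to move; the robot and the scene stay as the last step left them, time stands still between calls to the robot, and variables do not carry over. Pictures are saved under pics/ and viewed, and the job is handed in when it is done.

```bash
mkdir -p pics
python3 - <<'E'
from workcell import r, vision
import cv2,numpy as np
print(r.read_state())
for n in ["scene","top","wrist"]:
    c=vision.camera(n); cv2.imwrite(f"pics/{n}0.png",c["image"][:,:,::-1]); print(n,c["fx"],c["fy"],c["cx"],c["cy"],np.round(c["cam_to_world"],3).tolist())
E
```

```text
{'time_s': 0.0, 'joints': array([-1.18320487,  0.68999569, -0.1945407 ,  1.56635108,  0.15731993,
        0.90253124, -0.21511133]), 'qd': array([-0.00168358,  0.0017025 ,  0.00079381, -0.00032451,  0.00059632,
       -0.00227255,  0.00152105]), 'tau': array([-3.54110921e-05, -5.39599013e+01, -1.26682319e+00, -1.58542514e+01,
        9.04146204e-03,  9.31688526e-03,  3.23930792e-06]), 'position': array([0.2163468 , 0.58565378, 0.23047557]), 'eef_rot': array([-3.13970870e+00,  1.39521349e-04,  2.78790826e+00]), 'ft_force': array([0.10462698, 0.25869261, 0.33797154]), 'wrist_torque': array([-0.01515175, -0.02941972, -0.0496418 ]), 'finger_gap': 0.08548511989670333}
scene 502.87166105892857 502.87166105892857 321.98933018821725 235.67249826259368 [[0.737, 0.477, -0.479, 0.985], [0.676, -0.533, 0.509, -0.451], [-0.013, -0.699, -0.715, 0.757], [0.0, 0.0, 0.0, 1.0]]
top 554.2279088302096 554.2279088302096 322.2887035523626 243.02046752378263 [[-0.02, -0.982, 0.189, 0.351], [-1.0, 0.018, -0.014, 0.019], [0.01, -0.189, -0.982, 1.111], [0.0, 0.0, 0.0, 1.0]]
wrist 371.64829954431775 371.64829954431775 322.61867982054974 242.93956776642904 [[0.347, 0.89, 0.297, 0.14], [0.938, -0.328, -0.111, 0.615], [-0.001, 0.317, -0.948, 0.373], [0.0, 0.0, 0.0, 1.0]]
```

View pics/scene0.png

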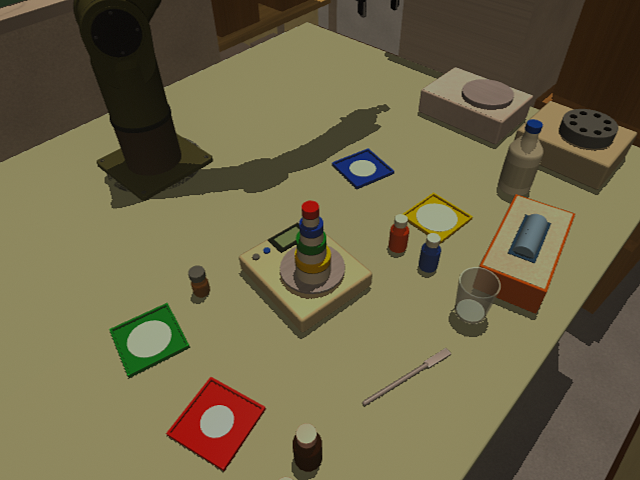

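View pics/top0.png

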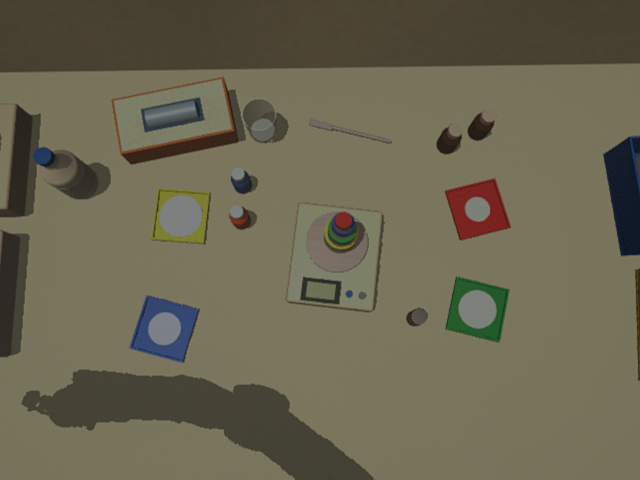

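View pics/wrist0.png

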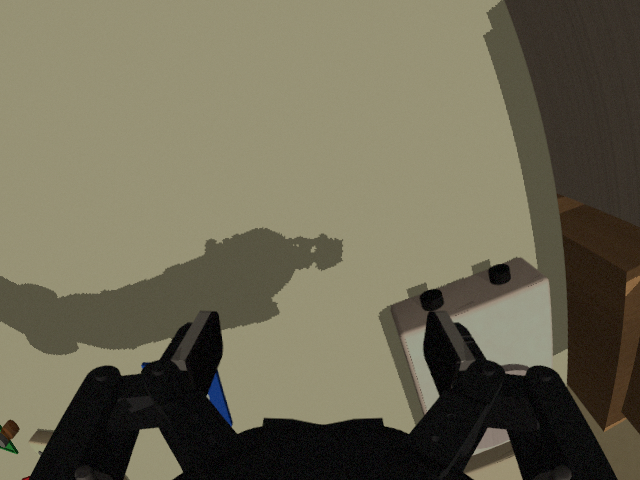

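```bash
cat > h.py <<'E'
from workcell import r, vision
import cv2,numpy as np
from scipy.spatial.transform import Rotation as R
def ray(c,u,v):
    d=np.array([(u-c["cx"])/c["fx"],(v-c["cy"])/c["fy"],1.]);M=np.array(c["cam_to_world"])
    return M[:3,3],M[:3,:3]@d
def onz(c,u,v,z):
    o,d=ray(c,u,v);return o+d*(z-o[2])/d[2]
def proj(c,p):
    M=np.array(c["cam_to_world"]);q=M[:3,:3].T@(np.array(p)-M[:3,3]);return c["fx"]*q[0]/q[2]+c["cx"],c["fy"]*q[1]/q[2]+c["cy"]
HUE=dict(red=[(0,7),(173,180)],orange=[(0,12)],yellow=[(20,32)],green=[(50,75)],blue=[(105,130)])
def mask(im,col,s=150,v=50):
    h=cv2.cvtColor(im,cv2.COLOR_RGB2HSV);m=np.zeros(im.shape[:2],np.uint8)
    for a,b in HUE[col]: m|=cv2.inRange(h,(a,s,v),(b,255,255))
    return m
def blobs(m,lo=20):
    n,l,st,ce=cv2.connectedComponentsWithStats(m)
    return [(np.round(ce[i],1).tolist(),st[i].tolist()) for i in range(1,n) if st[i][4]>lo]
def go(p,st=None):
    st=st or r.read_state();A=R.from_euler('xyz',st["eef_rot"]).as_matrix()
    return A.T@(np.array(p)-st["position"])/0.04
E
python3 - <<'E'
from h import *
C={n:vision.camera(n) for n in("scene","top")}
for n in C:
    for col in("red","yellow","green","blue"):
        print(n,col,blobs(mask(C[n]["image"],col),30))
G={"scene":dict(yellow=(437,218),blue=(363,168),green=(149,339),red=(217,421)),"top":dict(yellow=(181,216),blue=(165,329),green=(478,309),red=(478,209))}
for n in G:
    im=C[n]["image"];h=cv2.cvtColor(im,cv2.COLOR_RGB2HSV)
    print(n,'bench',h[400,300] if n=='top' else h[300,400])
    for col,(u,v) in G[n].items():
        print(col,h[v,u]);
        w=cv2.inRange(h,(0,0,120),(180,60,255)) 
        k,l,st,ce=cv2.connectedComponentsWithStats(w); i=l[v,u]
        if i: print('  disc',ce[i].round(1),st[i],onz(C[n],*ce[i],.003).round(4))
b=C["top"]["image"][140:300,140:420];cv2.imwrite("pics/c1.png",cv2.resize(b[:,:,::-1],None,fx=2.8,fy=2.8))
b=C["scene"]["image"][190:290,250:460];cv2.imwrite("pics/c2.png",cv2.resize(b[:,:,::-1],None,fx=3.8,fy=3.8,interpolation=2))
E
```

```text
scene red [([310.1, 209.5], [302, 201, 17, 18, 272]), ([399.5, 238.1], [390, 225, 19, 28, 285]), ([215.8, 422.6], [166, 377, 99, 94, 4046])]
scene yellow [([437.4, 215.5], [403, 192, 70, 51, 835]), ([314.0, 263.5], [295, 245, 36, 29, 375])]
scene green [([297.5, 237.3], [296, 232, 4, 12, 37]), ([322.7, 240.3], [317, 232, 9, 16, 44]), ([147.5, 339.2], [110, 303, 79, 73, 1852])]
scene blue [([534.4, 123.8], [527, 120, 15, 9, 106]), ([362.4, 167.6], [333, 149, 61, 38, 822]), ([317.9, 225.8], [308, 218, 15, 14, 58])]
top red [([477.5, 208.7], [446, 179, 64, 61, 2116]), ([343.1, 220.1], [335, 212, 17, 17, 219]), ([238.5, 220.7], [230, 216, 18, 11, 84])]
top yellow [([180.2, 215.3], [151, 189, 59, 54, 1127]), ([335.4, 240.5], [325, 222, 32, 28, 139]), ([638.1, 313.6], [636, 270, 4, 110, 243])]
top green [([480.5, 312.7], [447, 280, 62, 62, 1255])]
top blue [([634.8, 159.9], [629, 137, 11, 58, 176]), ([42.1, 155.6], [34, 148, 18, 17, 220])]
scene bench [ 26  86 142]
yellow [ 39  41 166]
  disc [436.4 217. ] [417 204  40  27 856] [0.6263 0.2917 0.003 ]
blue [ 38  45 165]
  disc [362.3 167.6] [349 160  27  16 337] [0.3973 0.3187 0.003 ]
green [ 40  41 166]
  disc [148.8 338.6] [ 127  321   44   36 1219] [ 0.4241 -0.304   0.003 ]
red [ 45  22 164]
  disc [216.7 421.1] [201 405  33  33 835] [ 0.6295 -0.3186  0.003 ]
top bench [ 25  61 122]
yellow [ 75   8 128]
  disc [180.5 215.6] [ 160  195   42   42 1399] [0.6264 0.2929 0.003 ]
blue [110  23 136]
  disc [164.1 328.2] [148 312  33  33 832] [0.3985 0.3186 0.003 ]
green [ 51  14 129]
  disc [477.  308.8] [ 459  291   37   37 1087] [ 0.4244 -0.3029  0.003 ]
red [ 40  18 127]
  disc [477.3 208.7] [465 197  25  25 468] [ 0.6302 -0.3185  0.003 ]
```

View pics/c1.png

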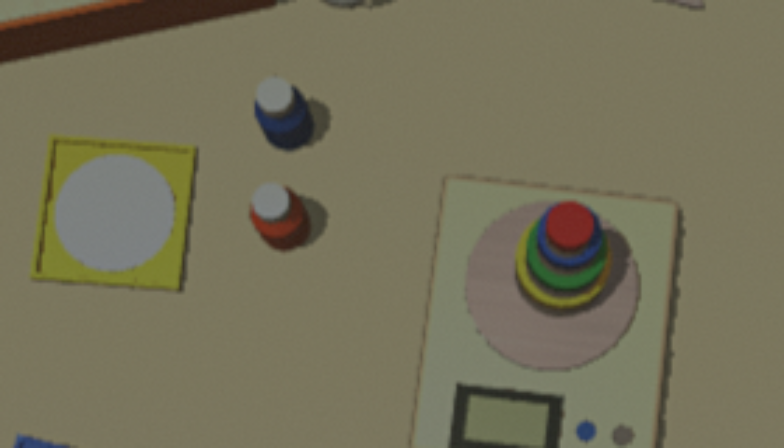

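View pics/c2.png

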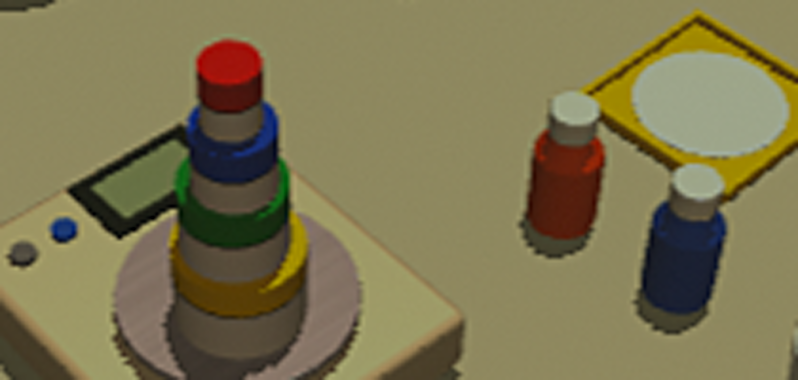

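Run:
```python
from h import *
C={n:vision.camera(n) for n in("scene","top")}
t=C["top"];s=C["scene"]
# lid top: red blob in top incl part of side; enclosing circle
m=mask(t["image"],"red",120);m[:,:320]=0;m[:,370:]=0
p=np.argwhere(m)[:,::-1].astype(np.int32);print(cv2.minEnclosingCircle(p),p.min(0),p.max(0))
for z in(.214,.206):print(z,onz(t,343.1,220.1,z))
# scene bounding: top ellipse upper
print('scene lid centroid on .206',onz(s,310.1,209.5,.206))
# triangulate centroid
(o1,d1),(o2,d2)=ray(t,343.1,220.1),ray(s,310.1,209.5)
a=np.linalg.lstsq(np.c_[d1,-d2],o2-o1,rcond=None)[0];print(o1+a[0]*d1,o2+a[1]*d2)
print('pan guess',onz(t,337,241,.058),'bottle cap top',onz(t,238,211,.08),onz(s,401,220,.08),'blue bottle',onz(t,239,173,.08))
```

```text
((342.8351745605469, 220.36264038085938), 8.830266952514648) [335 212] [351 229]
0.214 [ 0.56138198 -0.02912117  0.214     ]
0.206 [ 0.56326108 -0.02955058  0.206     ]
scene lid centroid on .206 [ 0.56165107 -0.0287233   0.206     ]
[ 0.56293238 -0.02947547  0.20739937] [ 0.56269522 -0.02976544  0.20735923]
pan guess [ 0.55668256 -0.02453741  0.058     ] bottle cap top [0.61430158 0.16433989 0.08      ] [0.61675843 0.16339366 0.08      ] blue bottle [0.69017588 0.16304807 0.08      ]
```

```bash
python3 -m jog '[[[0,0,-0.85],[0,0,-0.5],85],[[0,0,-0.85],[0,0,-0.5],70],[[0,0,-0.85],[0,0,-0.5],60],[[0,0,0],[0,-1,0],60],[[0,0,0],[-0.5,-1,0],60],[[0,0,0],[-0.5,-1,0],60]]'
python3 - <<'E'
from h import *
s=r.read_state();print(s["joints"].round(2),go([.562,-.029,.27]).round(2))
E
```

```text
time_s: 0.95
position: [0.2541, 0.4704, 0.2926]
eef_rot: [3.136, -0.003, -3.113]
ft_force: [1.1, -0.1, 0.4]
finger_gap: 0.0597
[-0.94  0.5  -0.34  1.76  0.2   0.91  0.23] [ -7.34 -12.7    0.47]
```

```bash
python3 -m jog '[[[0,0,0],[-0.5,-1,0],60],[[0,0,0],[-0.5,-1,0],60],[[0,0,0],[-0.6,-1,0],60],[[0,0,0],[-0.6,-1,0],60],[[0,0,0],[-0.6,-1,0],60],[[0,0,0],[-0.6,-1,0],60],[[0,0,0],[-0.6,-1,0],60],[[0,0,0],[-0.6,-1,0],60],[[0,0,0],[-0.6,-1,0],60],[[0,0,0],[-0.6,-1,0],60]]'
python3 - <<'E'
from h import *
s=r.read_state();print(s["joints"].round(2),go([.562,-.029,.27]).round(2))
E
```

```text
time_s: 1.95
position: [0.5055, 0.0614, 0.292]
eef_rot: [3.133, 0.003, -3.109]
ft_force: [1.5, 0.5, 0.1]
finger_gap: 0.0599
[ 0.    0.47 -0.32  1.83  0.18  0.87  1.21] [-1.34 -2.31  0.54]
```

```bash
python3 -m jog '[[[0,0,0.1],[-0.6,-0.9,0],55],[[0,0,0.1],[-0.5,-0.9,0],55],[[0,0,0],[-0.3,-0.5,0],50],[[0,0,0],[0,0,0],50],[[0,0,0],[0,0,0],50]]'
python3 - <<'E'
from h import *
for n in("scene","top"):
    c=vision.camera(n);b=c["image"][150:290,230:440];cv2.imwrite(f"pics/d{n}.png",cv2.resize(b[:,:,::-1],None,fx=3.6,fy=3.6))
s=r.read_state();print(s["joints"].round(2),go([.562,-.029,.187]).round(2))
E
```

```text
time_s: 2.45
position: [0.5678, -0.0431, 0.291]
eef_rot: [3.137, 0.005, 3.131]
ft_force: [0.3, 1.1, 0.3]
finger_gap: 0.0501
[ 0.17  0.55 -0.29  1.66  0.18  0.95  1.38] [0.15 0.32 2.6 ]
```

View pics/dscene.png

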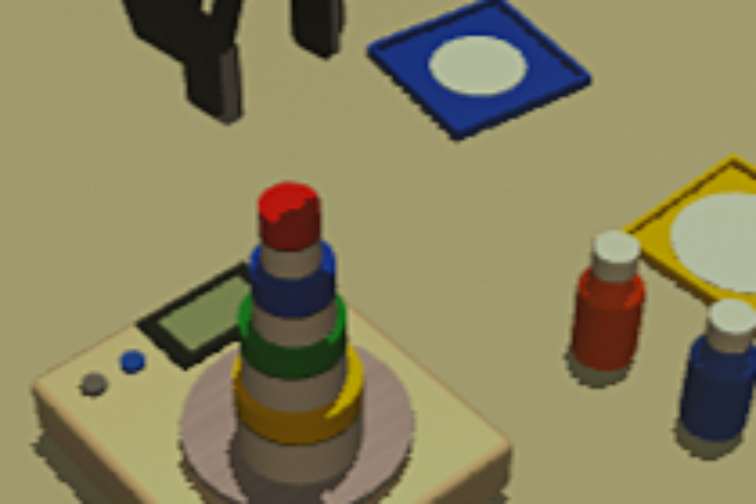

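The scene crop shows the open fingers at crop (215,100) and (320,30), above and offset from the red lid at (290,200). The stack stands untouched. I'll centre the gripper, then descend.

```bash
python3 -m jog '[[[0,0,0],[0.15,0.32,0],50],[[0,0,0],[0,0,0.3],50],[[0,0,0],[0,0,0],50]]'
python3 - <<'E'
from h import *
s=r.read_state();print(go([.562,-.029,.187]).round(2))
E
```

```text
time_s: 2.85
position: [0.5596, -0.0237, 0.2788]
eef_rot: [3.135, 0.004, 3.14]
ft_force: [0.1, -0.5, 0.8]
finger_gap: 0.0501
[-0.05 -0.15  2.29]
```

```bash
python3 -m jog '[[[0,0,0],[-0.04,-0.12,0.5],50],[[0,0,0],[0,0,0.6],50],[[0,0,0],[0,0,0.3],50],[[0,0,0],[0,0,0],50],[[0,0,0],[0,0,0],50]]'
python3 - <<'E'
from h import *
s=r.read_state();print(go([.562,-.029,.187]).round(2))
E
```

```text
time_s: 3.35
position: [0.5611, -0.0241, 0.2212]
eef_rot: [3.134, 0.005, -3.136]
ft_force: [0.0, 0.6, 0.4]
finger_gap: 0.0499
[-0.02 -0.13  0.85]
```

```bash
python3 -m jog '[[[0,0,0],[-0.02,-0.13,0.2],50],[[0,0,0],[0,0,0],50]]'
python3 - <<'E'
from h import *
for n in("scene","top"):
    c=vision.camera(n);b=c["image"][150:290,230:440];cv2.imwrite(f"pics/e{n}.png",cv2.resize(b[:,:,::-1],None,fx=3.6,fy=3.6))
s=r.read_state();print(go([.562,-.029,.187]).round(2),s["position"])
E
```

```text
time_s: 3.55
position: [0.5627, -0.0293, 0.2138]
eef_rot: [3.134, 0.007, -3.136]
ft_force: [0.9, 0.9, -0.2]
finger_gap: 0.0501
[ 0.04 -0.03  0.69] [ 0.5633163  -0.02822799  0.21466032]
```

View pics/escene.png

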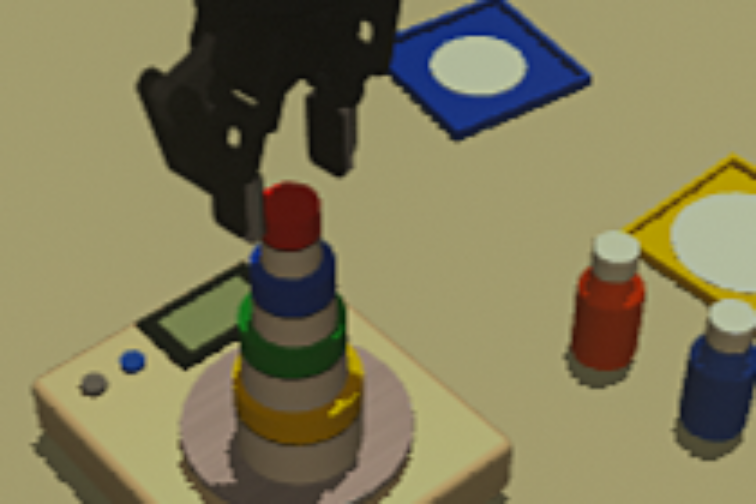

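Fingers straddle the red lid evenly: left finger at crop (238,215), right at (335,150). I'll descend and close.

```bash
python3 -m jog '[[[0,0,0],[0,0,0.4],50],[[0,0,0],[0.02,-0.02,0.22],50],[[0,0,0],[0,0,0],50]]' && python3 -m jog '[[[0,0,0],[0,0,0],40],[[0,0,0],[0,0,0],32],[[0,0,0],[0,0,0],20],[[0,0,0],[0,0,0],20],[[0,0,0],[0,0,0],20]]'
```

```text
time_s: 3.95
position: [0.5641, -0.0288, 0.1907]
eef_rot: [3.133, 0.013, -3.135]
ft_force: [-0.3, 1.0, 0.1]
finger_gap: 0.0498
time_s: 4.45
position: [0.5653, -0.0287, 0.1927]
eef_rot: [3.133, 0.016, -3.135]
ft_force: [-0.2, -0.9, -0.8]
finger_gap: 0.0259
```

```bash
python3 -m jog '[[[0,0,0],[0,0,0],20],[[0,0,0],[0,0,-0.2],20],[[0.05,0.1,0],[0,0,-0.5],20],[[0,0,0],[0,0,-0.5],20],[[0,0,0],[0,0,0],20]]'
python3 - <<'E'
from h import *
for n in("scene","top"):
    c=vision.camera(n);b=c["image"][150:290,230:440];cv2.imwrite(f"pics/f{n}.png",cv2.resize(b[:,:,::-1],None,fx=3.6,fy=3.6))
s=r.read_state();print(go([.630,-.3185,.23]).round(2),s["position"])
E
```

```text
time_s: 4.95
position: [0.5643, -0.0289, 0.2431]
eef_rot: [3.14, 0.0, -3.135]
ft_force: [0.5, 0.4, -0.0]
finger_gap: 0.0261
[-1.64 -7.25  0.25] [ 0.56268742 -0.02905707  0.24074976]
```

View pics/fscene.png

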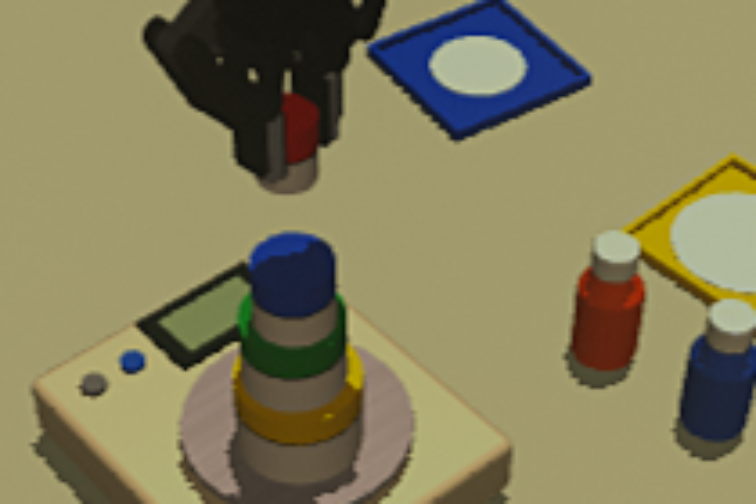

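Red jar is held, at crop (290,150), and the blue jar is left standing on the stack at (292,270). Carrying it to the red tray.

```bash
python3 -m jog '[[[0,0,0],[-0.1,-0.5,0],20],[[0,0,0],[-0.2,-0.8,0],20],[[0,0,0],[-0.2,-0.9,0],20],[[0,0,0],[-0.2,-0.9,0],20],[[0,0,0],[-0.2,-0.9,0],20],[[0,0,0],[-0.2,-0.9,0.3],20],[[0,0,0],[-0.2,-0.8,0.5],20],[[0,0,0],[-0.1,-0.5,0.5],20],[[0,0,0],[0,0,0.3],20],[[0,0,0],[0,0,0],20]]'
python3 - <<'E'
from h import *
s=r.read_state();print(go([.630,-.3185,.018]).round(2),s["position"],s["joints"].round(2))
E
```

```text
time_s: 6.05
position: [0.6158, -0.2819, 0.1616]
eef_rot: [3.135, -0.021, -3.129]
ft_force: [-0.3, 1.2, -0.2]
finger_gap: 0.0261
[-0.42 -0.94  3.58] [ 0.61582955 -0.28194025  0.16161291] [ 0.5   0.86 -0.28  1.43  0.26  0.92  1.73]
```

```bash
python3 -m jog '[[[0,0,0],[-0.3,-0.6,0.3],20],[[0.04,-0.15,0],[-0.12,-0.3,0.8],20],[[0,0,0],[0,0,0.8],20],[[0,0,0],[0,0,0.6],20],[[0,0,0],[0,0,0.3],20],[[0,0,0],[0,0,0],20]]'
python3 - <<'E'
from h import *
s=r.read_state();print(go([.631,-.3185,.018]).round(2),s["position"],s["joints"].round(2))
E
```

```text
time_s: 6.65
position: [0.6364, -0.3061, 0.0492]
eef_rot: [3.134, 0.005, -3.117]
ft_force: [-0.2, -0.5, -0.7]
finger_gap: 0.0262
[ 0.15 -0.31  0.78] [ 0.63642061 -0.30608927  0.04922146] [ 0.51  1.02 -0.25  1.4   0.31  0.75  1.74]
```

```bash
python3 -m jog '[[[0.04,0.04,0],[0.1,-0.3,0],20],[[0,0,0],[0,0,0.3],20],[[0,0,0],[0,0,0],20]]'
python3 - <<'E'
from h import *
s=r.read_state();print(go([.631,-.3185,.018]).round(2),s["position"],s["eef_rot"])
E
```

```text
time_s: 6.95
position: [0.6351, -0.318, 0.0403]
eef_rot: [3.141, 0.004, -3.115]
ft_force: [-0.8, 0.1, -0.7]
finger_gap: 0.0257
[ 0.1  -0.01  0.56] [ 0.63510261 -0.31796645  0.0402671 ] [ 3.14086051  0.00367851 -3.11481914]
```

```bash
python3 -m jog '[[[0,0,0],[0.1,0,0.3],20],[[0,0,0],[0,0,0.2],20],[[0,0,0],[0,0,0],20]]'
python3 - <<'E'
from h import *
c=vision.camera("scene");b=c["image"][350:480,140:340];cv2.imwrite("pics/g.png",cv2.resize(b[:,:,::-1],None,fx=4,fy=4))
s=r.read_state();print(go([.631,-.3185,.017]).round(2),s["position"],s["eef_rot"])
E
```

```text
time_s: 7.25
position: [0.6316, -0.319, 0.0201]
eef_rot: [-3.141, 0.006, -3.116]
ft_force: [-0.0, -0.4, -0.9]
finger_gap: 0.0258
[0.02 0.01 0.09] [ 0.63164074 -0.31900276  0.02042529] [-3.14091522  0.00599531 -3.11561306]
```

View pics/g.png

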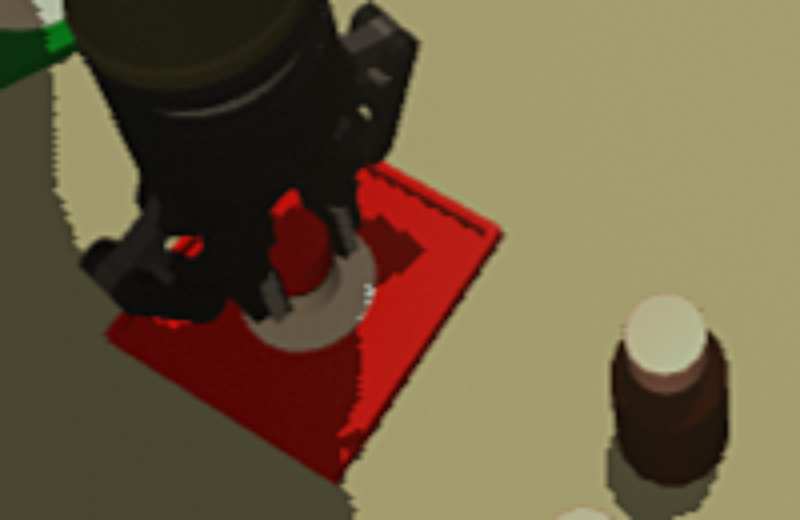

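Red jar is just above the disc, at crop (300,260). Lowering in small steps.

```bash
python3 -m jog '[[[0,0,0],[0,0,0.06],20],[[0,0,0],[0,0,0],20]]'; python3 -m jog '[[[0,0,0],[0,0,0.06],20],[[0,0,0],[0,0,0],20]]'
```

```text
time_s: 7.5
position: [0.6319, -0.3189, 0.018]
eef_rot: [-3.141, 0.006, -3.116]
ft_force: [0.0, 0.3, 0.3]
finger_gap: 0.0262
time_s: 7.7
position: [0.6323, -0.3189, 0.0157]
eef_rot: [-3.141, 0.007, -3.115]
ft_force: [-0.1, -0.4, 0.1]
finger_gap: 0.0259
```

```bash
python3 -m jog '[[[0,0,0],[0,0,0.05],20],[[0,0,0],[0,0,0],20]]'; python3 -m jog '[[[0,0,0],[0,0,0],32],[[0,0,0],[0,0,0],38],[[0,0,0],[0,0,0],45],[[0,0,0],[0,0,0],50],[[0,0,0],[0,0,-0.3],50],[[0,0,0],[0,0,-0.7],50],[[0,0,0],[0,0,-1],50],[[0,0,0],[0,0,-1],60],[[0,0,0],[0,0,-1],60]]';  python3 - <<'E'
from h import *
c=vision.camera("scene");b=c["image"][350:480,140:340];cv2.imwrite("pics/g2.png",cv2.resize(b[:,:,::-1],None,fx=4,fy=4))
t=vision.camera("top");b=t["image"][130:350,380:560];cv2.imwrite("pics/g3.png",cv2.resize(b[:,:,::-1],None,fx=2.7,fy=2.7))
m=mask(t["image"],"blue",100,30);print(blobs(m,15))
s=r.read_state();print(s["position"],go([.562,-.029,.27]).round(2))
E
```

```text
time_s: 7.9
position: [0.6332, -0.3193, 0.0154]
eef_rot: [-3.14, 0.009, -3.116]
ft_force: [0.1, 0.5, -0.8]
finger_gap: 0.0262
time_s: 8.8
position: [0.6276, -0.3172, 0.1756]
eef_rot: [3.138, -0.004, -3.114]
ft_force: [0.8, 0.3, 0.0]
finger_gap: 0.06
[([42.7, 156.0], [33, 148, 21, 18, 262]), ([239.0, 183.2], [231, 177, 18, 11, 78]), ([342.9, 223.4], [332, 212, 23, 23, 407]), ([348.7, 293.6], [346, 291, 6, 6, 29]), ([163.7, 328.5], [130, 296, 68, 66, 2123])]
[ 0.63239816 -0.31890944  0.18176709] [ 1.55  7.29 -2.23]
```

View pics/g2.png

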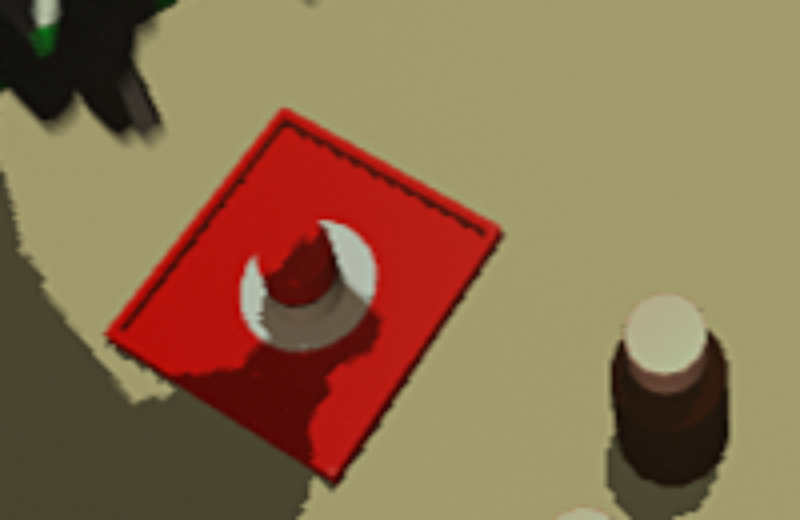

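View pics/g3.png

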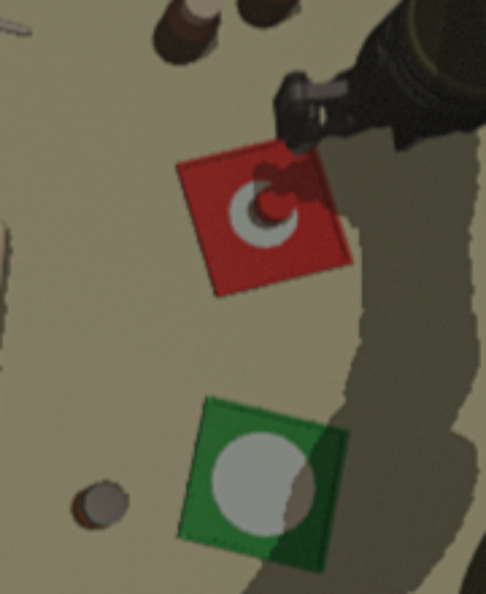

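Red stands upright within the white disc, at top crop (268,207). Next is blue, so I'll measure it and move there.

```bash
python3 - <<'E'
from h import *
t=vision.camera("top");s=vision.camera("scene")
print(onz(t,343,223.4,.178))
m=mask(s["image"],"blue",100,30);bb=[b for b in blobs(m,15) if 280<b[0][0]<340];print(bb)
for b in bb:
  print(onz(s,*b[0],.174))
# red jar lid
m=mask(t["image"],"red",120,40);print(blobs(m,15))
E
python3 -m jog '[[[0,0,0.1],[0,0,-0.6],60],[[0,0,0.1],[0.1,0.6,-0.6],65],[[0,0,0],[0.2,0.9,-0.3],65],[[0,0,0],[0.2,1,0],65],[[0,0,0],[0.2,1,0],65],[[0,0,0],[0.2,1,0],65],[[0,0,0],[0.2,1,0],65],[[0,0,0],[0.2,0.8,0],65],[[0,0,0],[0.1,0.4,0],65],[[0,0,0],[0,0,0],65]]'
python3 - <<'E'
from h import *
print(go([.562,-.029,.27]).round(2))
E
```

```text
[ 0.56399114 -0.03072081  0.178     ]
[([310.9, 225.9], [299, 215, 24, 23, 466])]
[ 0.56553139 -0.03226823  0.174     ]
[([477.4, 209.2], [445, 181, 66, 59, 2292]), ([239.4, 219.7], [230, 210, 18, 17, 102])]
time_s: 10.0
position: [0.5609, -0.0403, 0.2265]
eef_rot: [3.135, -0.028, 3.138]
ft_force: [0.7, 0.4, -0.0]
finger_gap: 0.0648
[ 0.01  0.29 -1.09]
```

```bash
python3 -m jog '[[[0.04,-0.2,0],[0,0.22,0],62],[[0,0,0],[0,0,0],62],[[0,0,0],[0,0,0],62]]'
python3 - <<'E'
from h import *
s=r.read_state();print(go([.5645,-.0312,.156]).round(2),s["eef_rot"])
E
```

```text
time_s: 10.3
position: [0.5599, -0.035, 0.2244]
eef_rot: [-3.139, -0.004, 3.135]
ft_force: [0.2, -0.7, 0.2]
finger_gap: 0.0618
[-0.12  0.1   1.71] [-3.1394928  -0.00425459  3.13519734]
```

```bash
python3 -m jog '[[[0,0,0],[-0.12,0.1,0.3],62],[[0,0,0],[0,0,0.3],62],[[0,0,0],[0,0,0],62]]'
python3 - <<'E'
from h import *
c=vision.camera("scene");b=c["image"][150:290,230:440];cv2.imwrite(f"pics/h1.png",cv2.resize(b[:,:,::-1],None,fx=3.6,fy=3.6))
s=r.read_state();print(go([.5645,-.0312,.156]).round(2),s["eef_rot"])
E
```

```text
time_s: 10.6
position: [0.5655, -0.0347, 0.1973]
eef_rot: [-3.138, -0.006, 3.13]
ft_force: [-0.3, -0.1, -0.3]
finger_gap: 0.062
[0.03 0.09 1.05] [-3.13795242 -0.00458637  3.13006574]
```

View pics/h1.png

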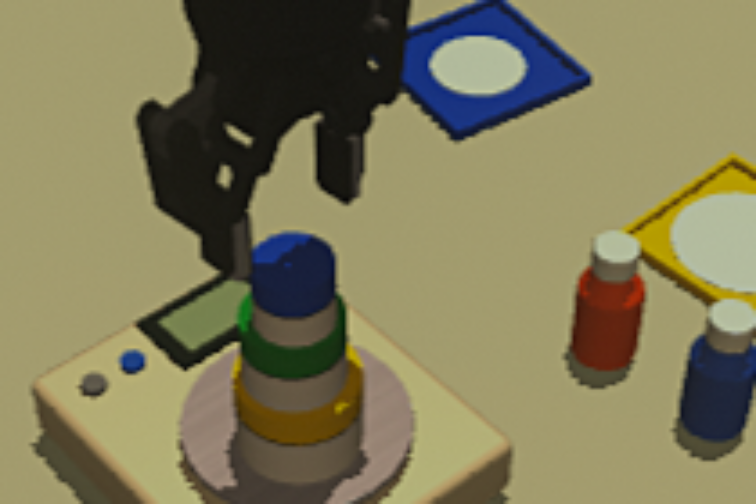

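Fingers straddle the blue lid: left at crop (228,250), right at (340,175), lid at (292,270). Descending.

```bash
python3 -m jog '[[[0,0,0],[0.03,0.09,0.4],62],[[0,0,0],[0,0,0.4],62],[[0,0,0],[0,0,0.1],62],[[0,0,0],[0,0,0],62]]'
python3 - <<'E'
from h import *
s=r.read_state();print(go([.5645,-.0312,.156]).round(2),s["eef_rot"])
E
```

```text
time_s: 11.05
position: [0.5657, -0.0321, 0.1611]
eef_rot: [-3.138, -0.003, 3.128]
ft_force: [1.0, -0.1, 0.4]
finger_gap: 0.0622
[0.03 0.02 0.13] [-3.13765865 -0.0032674   3.12844723]
```

```bash
python3 -m jog '[[[0,0,0],[0.03,0.02,0.13],62],[[0,0,0],[0,0,0],55],[[0,0,0],[0,0,0],46],[[0,0,0],[0,0,0],30],[[0,0,0],[0,0,0],30],[[0,0,0],[0,0,0],30]]' && python3 -m jog '[[[0,0,0],[0,0,0],30],[[0,0,0],[0,0,-0.2],30],[[0,0,0],[0,0,-0.4],30],[[0,0,0],[0,0,-0.4],30],[[0,0,0],[0,0,0],30]]'
python3 - <<'E'
from h import *
c=vision.camera("scene");b=c["image"][150:290,230:440];cv2.imwrite(f"pics/h2.png",cv2.resize(b[:,:,::-1],None,fx=3.6,fy=3.6))
s=r.read_state();print(go([.398,.319,.23]).round(2),s["position"])
E
```

```text
time_s: 11.65
position: [0.5662, -0.0315, 0.1583]
eef_rot: [-3.138, 0.002, 3.128]
ft_force: [0.6, 0.9, -0.9]
finger_gap: 0.0378
time_s: 12.15
position: [0.5658, -0.0312, 0.2003]
eef_rot: [-3.138, 0.0, 3.128]
ft_force: [-0.4, -0.4, 0.1]
finger_gap: 0.0384
[ 4.3  8.7 -0.8] [ 0.56506513 -0.03132993  0.19920811]
```

View pics/h2.png

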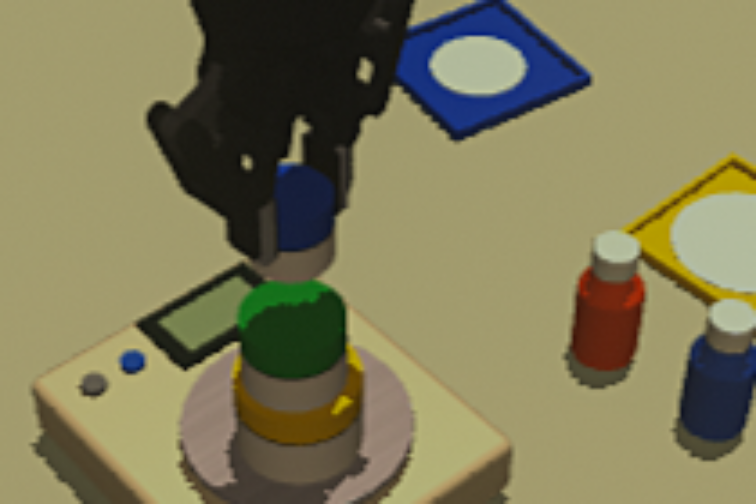

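Blue held at crop (290,225), and green stands undisturbed at (292,330). Carrying it to the blue tray.

```bash
python3 -m jog '[[[0,0,0],[0,0,-0.4],30],[[0,0,0],[0.25,0.5,0],30],[[0,0,0],[0.45,0.9,0],30],[[0,0,0],[0.5,1,0],30],[[0,0,0],[0.5,1,0],30],[[0,0,0],[0.5,1,0],30],[[0,0,0],[0.5,1,0],30],[[0,0,0],[0.5,1,0],30],[[0,0,0],[0.5,0.9,0.2],30],[[0,0,0],[0.3,0.5,0.5],30]]'; python3 -m jog '[[[0,0,0],[0,0,0.5],30],[[0,0,0],[0,0,0.3],30],[[0,0,0],[0,0,0],30]]'
python3 - <<'E'
from h import *
s=r.read_state();print(go([.399,.319,.019]).round(2),s["position"],s["joints"].round(2))
E
```

```text
time_s: 13.2
position: [0.4069, 0.289, 0.1807]
eef_rot: [-3.136, -0.003, 3.114]
ft_force: [1.8, 0.1, -0.8]
finger_gap: 0.0378
time_s: 13.5
position: [0.4011, 0.2938, 0.1444]
eef_rot: [-3.136, -0.009, 3.126]
ft_force: [0.0, -0.9, -0.4]
finger_gap: 0.0383
[0.03 0.65 3.13] [0.40107354 0.29382376 0.1444209 ] [-0.62  0.67 -0.17  2.02  0.23  0.48  0.6 ]
```

```bash
python3 -m jog '[[[0,-0.06,0],[0.03,0.6,0.3],30],[[0,0,0],[0,0.1,0.7],30],[[0,0,0],[0,0,0.7],30],[[0,0,0],[0,0,0.5],30],[[0,0,0],[0,0,0],30],[[0,0,0],[0,0,0],30]]'
python3 - <<'E'
from h import *
s=r.read_state();print(go([.399,.319,.019]).round(2),s["position"],s["joints"].round(2))
E
```

```text
time_s: 14.1
position: [0.4027, 0.3219, 0.055]
eef_rot: [-3.137, 0.003, 3.123]
ft_force: [-0.4, 0.1, 0.2]
finger_gap: 0.0384
[ 0.09 -0.07  0.9 ] [0.40273875 0.32187107 0.05502103] [-0.71  0.84 -0.09  2.02  0.27  0.29  0.52]
```

```bash
python3 -m jog '[[[0,0,0],[0.09,-0.07,0.3],30],[[0,0,0],[0,0,0.3],30],[[0,0,0],[0,0,0.1],30],[[0,0,0],[0,0,0],30]]'
python3 - <<'E'
from h import *
c=vision.camera("scene");b=c["image"][110:230,290:470];cv2.imwrite(f"pics/i1.png",cv2.resize(b[:,:,::-1],None,fx=4,fy=4))
s=r.read_state();print(go([.399,.319,.018]).round(2),s["position"],s["joints"].round(2))
E
```

```text
time_s: 14.5
position: [0.4023, 0.3203, 0.0299]
eef_rot: [3.141, 0.008, 3.12]
ft_force: [-0.1, 0.2, -1.0]
finger_gap: 0.0381
[ 0.09 -0.04  0.3 ] [0.40239743 0.32041017 0.03010933] [-0.72  0.89 -0.07  2.04  0.28  0.22  0.51]
```

View pics/i1.png

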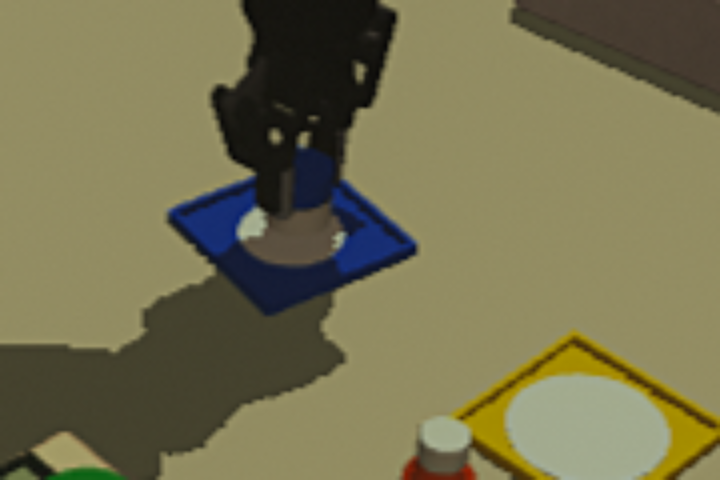

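Blue jar hovers over its disc, at crop (305,200). Lowering.

```bash
python3 -m jog '[[[0,0.05,0],[0.09,-0.04,0.22],30],[[0,0,0],[0,0,0],30]]'; python3 -m jog '[[[0,0,0],[0,0,0.05],30],[[0,0,0],[0,0,0],30]]'
```

```text
time_s: 14.75
position: [0.3992, 0.3193, 0.0216]
eef_rot: [3.14, 0.002, 3.12]
ft_force: [0.0, 0.1, -1.0]
finger_gap: 0.0385
time_s: 14.95
position: [0.3993, 0.3193, 0.0194]
eef_rot: [3.139, 0.002, 3.12]
ft_force: [-0.1, 0.2, -1.2]
finger_gap: 0.0383
```

```bash
python3 -m jog '[[[0,0,0],[0,0,0.05],30],[[0,0,0],[0,0,0],30]]'; python3 -m jog '[[[0,0,0],[0,0,0.03],30],[[0,0,0],[0,0,0],30]]'
```

```text
time_s: 15.15
position: [0.3994, 0.3195, 0.0174]
eef_rot: [3.139, 0.002, 3.12]
ft_force: [-0.1, 0.3, 0.0]
finger_gap: 0.0377
time_s: 15.35
position: [0.3996, 0.3196, 0.0166]
eef_rot: [3.139, 0.003, 3.12]
ft_force: [-0.3, 0.4, -0.3]
finger_gap: 0.0382
```

```bash
python3 -m jog '[[[0,0,0],[0,0,0],42],[[0,0,0],[0,0,0],48],[[0,0,0],[0,0,0],55],[[0,0,0],[0,0,0],60],[[0,0,0],[0,0,-0.3],60],[[0,0,0],[0,0,-0.7],62],[[0,0,0],[0,0,-1],62],[[0,0,0],[0,0,-1],70],[[0,0,0],[0,0,-1],75],[[0,0,0],[0,0,-1],75]]'
python3 - <<'E'
from h import *
c=vision.camera("scene");b=c["image"][110:230,290:470];cv2.imwrite(f"pics/i2.png",cv2.resize(b[:,:,::-1],None,fx=4,fy=4))
t=vision.camera("top");b=t["image"][200:380,110:360];cv2.imwrite(f"pics/i3.png",cv2.resize(b[:,:,::-1],None,fx=3,fy=3))
g=[b for b in blobs(mask(t["image"],"green",100,25),15) if 300<b[0][0]<380];print(g,[onz(t,*b[0],.142) for b in g])
g=[b for b in blobs(mask(c["image"],"green",100,25),15) if 280<b[0][0]<350];print(g,[onz(c,*b[0],.138) for b in g])
s=r.read_state();print(go([.564,-.031,.23]).round(2),s["position"])
E
```

```text
time_s: 16.35
position: [0.3962, 0.3166, 0.2222]
eef_rot: [-3.136, -0.004, 3.121]
ft_force: [0.8, 0.7, -0.0]
finger_gap: 0.0751
[([342.0, 228.6], [328, 215, 29, 29, 646])] [array([ 0.56270861, -0.03058846,  0.142     ])]
[([310.6, 240.4], [296, 227, 30, 28, 702])] [array([ 0.56348235, -0.03233803,  0.138     ])]
[-4.31 -8.67 -0.12] [0.39905504 0.31933636 0.22557918]
```

View pics/i2.png

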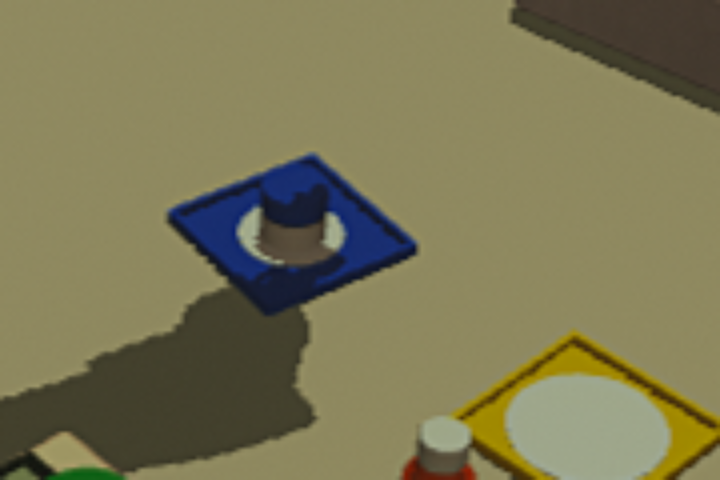

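View pics/i3.png

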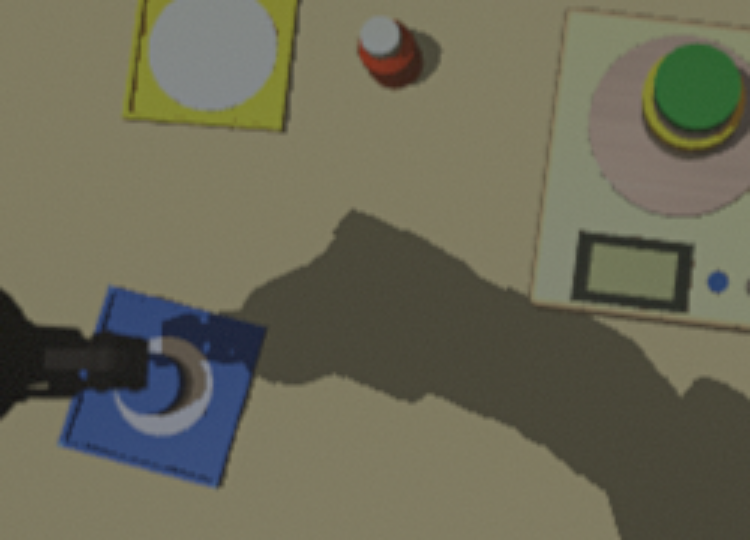

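Blue stands upright inside its disc, at scene crop (295,215). Returning for green at (.563,-.0315).

```bash
python3 -m jog '[[[0,0,0],[-0.25,-0.5,0],75],[[0,0,0],[-0.45,-0.9,0],75],[[0,0,0],[-0.5,-1,0],75],[[0,0,0],[-0.5,-1,0],75],[[0,0,0],[-0.5,-1,0],75],[[0,0,0],[-0.5,-1,0],75],[[0,0,0],[-0.5,-1,0],75],[[0,0,0],[-0.5,-0.9,0],75],[[0,0,0],[-0.3,-0.6,0],75],[[0,0,0],[0,0,0],75]]'
python3 - <<'E'
from h import *
s=r.read_state();print(go([.563,-.0315,.114]).round(2),s["eef_rot"])
E
```

```text
time_s: 17.45
position: [0.5554, -0.012, 0.2256]
eef_rot: [3.138, 0.003, 3.126]
ft_force: [-0.4, 0.7, -0.7]
finger_gap: 0.075
[-0.19 -0.5   2.79] [3.13778036 0.00341062 3.12638594]
```

```bash
python3 -m jog '[[[0,0,0],[-0.18,-0.45,0],75],[[0,0,0],[0,0,0.5],75],[[0,0,0],[0,0,0.6],75],[[0,0,0],[0,0,0.3],75],[[0,0,0],[0,0,0],75]]'
python3 - <<'E'
from h import *
c=vision.camera("scene");b=c["image"][150:290,230:440];cv2.imwrite(f"pics/j1.png",cv2.resize(b[:,:,::-1],None,fx=3.6,fy=3.6))
s=r.read_state();print(go([.563,-.0315,.114]).round(2),s["eef_rot"],s["position"])
E
```

```text
time_s: 17.95
position: [0.5601, -0.0289, 0.1678]
eef_rot: [3.137, 0.001, 3.127]
ft_force: [-0.4, 0.3, 0.1]
finger_gap: 0.0747
[-0.06 -0.07  1.36] [3.13654589e+00 1.98942535e-03 3.12698831e+00] [ 0.56049325 -0.0287654   0.16859648]
```

View pics/j1.png

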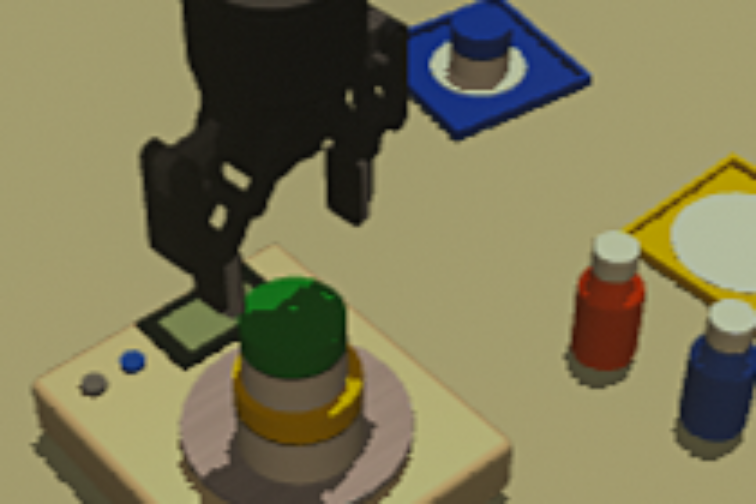

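Fingers straddle green: left at crop (230,300), right at (350,215), lid at (292,320). Descending.

```bash
python3 -m jog '[[[0,0,0],[-0.06,-0.07,0.4],75],[[0,0,0],[0,0,0.5],75],[[0,0,0],[0,0,0.3],75],[[0,0,0],[0,0,0],75]]'
python3 - <<'E'
from h import *
s=r.read_state();print(go([.563,-.0315,.114]).round(2),s["eef_rot"])
E
```

```text
time_s: 18.4
position: [0.5657, -0.029, 0.1233]
eef_rot: [3.135, 0.009, 3.13]
ft_force: [-0.5, 0.1, 0.9]
finger_gap: 0.0751
[ 0.07 -0.07  0.23] [3.13544099 0.00898735 3.12984995]
```

```bash
python3 -m jog '[[[0.03,0.06,0],[0.07,-0.07,0.2],75],[[0,0,0],[0,0,0],68],[[0,0,0],[0,0,0],60],[[0,0,0],[0,0,0],42],[[0,0,0],[0,0,0],42],[[0,0,0],[0,0,0],42]]' && python3 -m jog '[[[0,0,0],[0,0,0],42],[[0,0,0],[0,0,-0.2],42],[[0,0,0],[0,0,-0.4],42],[[0,0,0],[0,0,-0.4],42],[[0,0,0],[0,0,0],42]]'
python3 - <<'E'
from h import *
c=vision.camera("scene");b=c["image"][150:290,230:440];cv2.imwrite(f"pics/j2.png",cv2.resize(b[:,:,::-1],None,fx=3.6,fy=3.6))
s=r.read_state();print(go([.425,-.303,.18]).round(2),s["position"])
E
```

```text
time_s: 19.0
position: [0.5647, -0.0315, 0.1182]
eef_rot: [3.14, 0.005, 3.13]
ft_force: [-0.3, 0.2, -0.6]
finger_gap: 0.0502
time_s: 19.5
position: [0.5641, -0.0316, 0.1602]
eef_rot: [3.14, 0.004, 3.13]
ft_force: [-0.0, 0.5, -0.8]
finger_gap: 0.0502
[ 3.38 -6.82 -0.54] [ 0.56335052 -0.03164328  0.1591677 ]
```

View pics/j2.png

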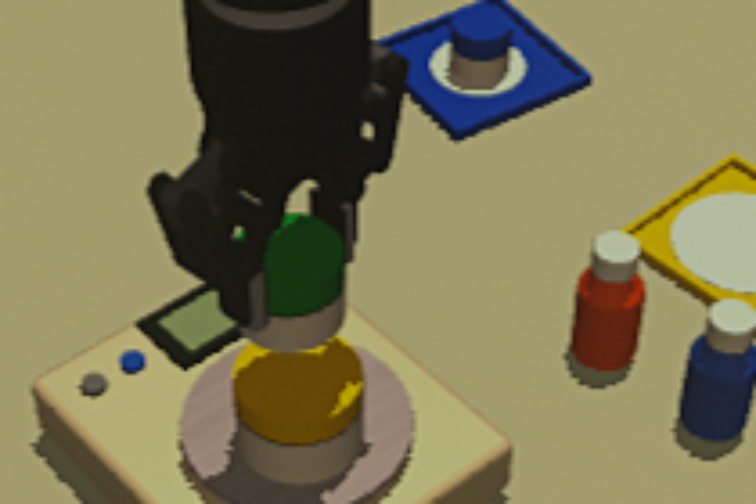

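Green held at crop (300,280), yellow standing at (300,390). Carrying it to the green tray at about z 0.2.

```bash
python3 -m jog '[[[0,0,0],[0,0,-0.6],42],[[0,0,0],[0.2,-0.4,-0.3],42],[[0,0,0],[0.4,-0.8,0],42],[[0,0,0],[0.5,-0.9,0],42],[[0,0,0],[0.5,-0.9,0],42],[[0,0,0],[0.5,-0.9,0],42],[[0,0,0],[0.5,-0.9,0],42],[[0,0,0],[0.4,-0.9,0],42],[[0,0,0],[0.3,-0.6,0],42],[[0,0,0],[0,0,0],42]]'
python3 - <<'E'
from h import *
t=vision.camera("top");b=t["image"][180:400,340:600];cv2.imwrite(f"pics/k1.png",cv2.resize(b[:,:,::-1],None,fx=2.7,fy=2.7))
s=r.read_state();print(go([.425,-.303,.018]).round(2),s["position"],s["joints"].round(2),s["eef_rot"],onz(t,419,316,.05))
E
```

```text
time_s: 20.55
position: [0.4215, -0.289, 0.1883]
eef_rot: [3.135, -0.006, 3.135]
ft_force: [0.8, -0.0, -1.4]
finger_gap: 0.0504
[-0.08 -0.43  4.26] [ 0.4227051  -0.28698281  0.18834461] [ 0.7   0.62 -0.31  1.94  0.3   0.63  1.77] [ 3.13393348 -0.00506873  3.13744445] [ 0.40981879 -0.17745641  0.05      ]
```

View pics/k1.png

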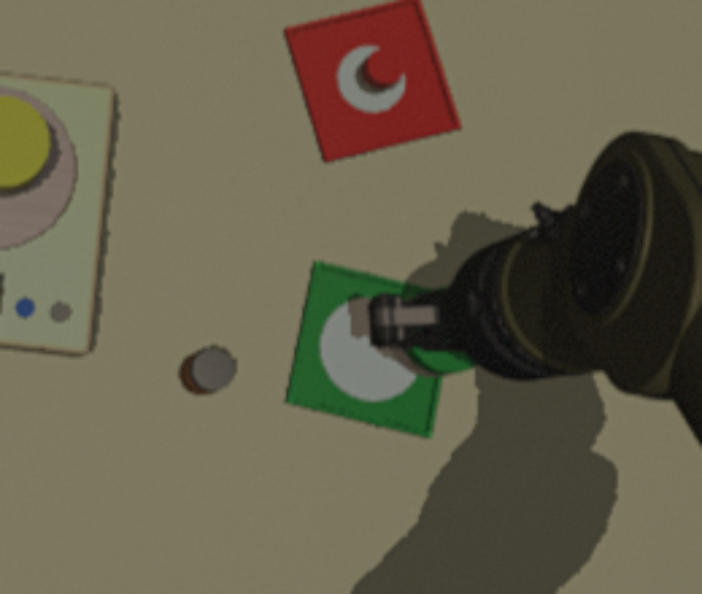

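Green jar is over its tray, at crop (430,350). The red jar stands in its disc, and the brown bottle is 125 mm away.

```bash
python3 -m jog '[[[0.05,-0.04,0],[-0.08,-0.4,0.3],42],[[0,0,0],[0,0,0.8],42],[[0,0,0],[0,0,0.9],42],[[0,0,0],[0,0,0.9],42],[[0,0,0],[0,0,0.4],42],[[0,0,0],[0,0,0],42],[[0,0,0],[0,0,0],42]]'
python3 - <<'E'
from h import *
t=vision.camera("top")
print('red lid',onz(t,480.7,206,.037))
s=r.read_state();print(go([.425,-.303,.018]).round(2),s["position"],s["joints"].round(2),s["eef_rot"])
E
```

```text
time_s: 21.3
position: [0.4343, -0.2995, 0.0473]
eef_rot: [3.14, 0.008, -3.132]
ft_force: [0.5, 0.8, -0.5]
finger_gap: 0.0505
red lid [ 0.62707029 -0.31550748  0.037     ]
[ 0.24 -0.09  0.74] [ 0.43448453 -0.29943485  0.04763208] [ 0.62  0.87 -0.17  1.99  0.42  0.31  1.69] [ 3.13987013  0.00868054 -3.13230794]
```

```bash
python3 -m jog '[[[0,0.06,0],[0.24,-0.09,0.2],42],[[0,0,0],[0,0,0.2],42],[[0,0,0],[0,0,0],42]]'
python3 - <<'E'
from h import *
s=r.read_state();print(go([.425,-.303,.018]).round(2),s["position"],s["eef_rot"])
E
```

```text
time_s: 21.65
position: [0.4261, -0.3043, 0.0326]
eef_rot: [-3.141, 0.004, -3.132]
ft_force: [1.1, 0.5, -0.3]
finger_gap: 0.0503
[0.03 0.03 0.36] [ 0.4260849  -0.30430501  0.03260457] [-3.14091569  0.00420793 -3.13190889]
```

```bash
python3 -m jog '[[[0,0,0],[0.03,0.03,0.22],42],[[0,0,0],[0,0,0.05],42],[[0,0,0],[0,0,0],42]]'; python3 -m jog '[[[0,0,0],[0,0,0.06],42],[[0,0,0],[0,0,0],42]]'
```

```text
time_s: 21.95
position: [0.425, -0.3036, 0.0214]
eef_rot: [-3.14, 0.005, -3.133]
ft_force: [0.0, -0.5, -1.3]
finger_gap: 0.0505
time_s: 22.15
position: [0.4253, -0.3035, 0.0189]
eef_rot: [-3.14, 0.006, -3.132]
ft_force: [0.2, 0.3, 0.5]
finger_gap: 0.0504
```

```bash
python3 -m jog '[[[0,0,0],[0,0,0.04],42],[[0,0,0],[0,0,0],42]]'; python3 -m jog '[[[0,0,0],[0,0,0],54],[[0,0,0],[0,0,0],60],[[0,0,0],[0,0,0],66],[[0,0,0],[0,0,0],72],[[0,0,0],[0,0,-0.3],75],[[0,0,0],[0,0,-0.7],75],[[0,0,0],[0,0,-1],80],[[0,0,0],[0,0,-1],85],[[0,0,0],[0,0,-1],85],[[0,0,0],[0,0,-1],85]]'
python3 - <<'E'
from h import *
c=vision.camera("scene");b=c["image"][270:400,90:290];cv2.imwrite(f"pics/l2.png",cv2.resize(b[:,:,::-1],None,fx=4,fy=4))
t=vision.camera("top")
g=[b for b in blobs(mask(t["image"],"yellow",100,25),15) if 300<b[0][0]<380];print(g,[onz(t,*b[0],.102) for b in g])
g=[b for b in blobs(mask(c["image"],"yellow",130,25),15) if 280<b[0][0]<350];print(g,[onz(c,*b[0],.099) for b in g])
s=r.read_state();print(go([.563,-.031,.2]).round(2),s["position"])
E
```

```text
time_s: 22.35
position: [0.4256, -0.3036, 0.0173]
eef_rot: [-3.14, 0.006, -3.132]
ft_force: [-0.0, 0.7, -0.0]
finger_gap: 0.0503
time_s: 23.35
position: [0.4211, -0.3013, 0.2238]
eef_rot: [3.139, -0.003, -3.13]
ft_force: [1.1, -0.7, -0.2]
finger_gap: 0.0847
[([340.8, 232.6], [324, 216, 35, 34, 953])] [array([ 0.56388047, -0.03019612,  0.102     ])]
[([312.4, 256.5], [294, 240, 37, 34, 986])] [array([ 0.5662638, -0.032309 ,  0.099    ])]
[-3.52  6.77  0.68] [ 0.42473266 -0.30307201  0.22729693]
```

View pics/l2.png

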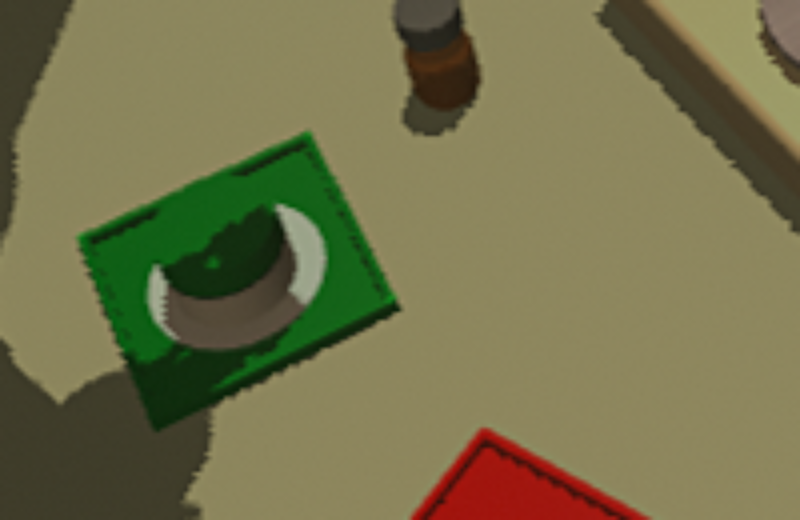

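Green stands upright in its disc, at crop (235,270). Now the yellow jar at (.564,-.031).

```bash
python3 -m jog '[[[0,0,0],[-0.25,0.4,0],85],[[0,0,0],[-0.4,0.8,0],85],[[0,0,0],[-0.5,0.9,0],85],[[0,0,0],[-0.5,1,0],85],[[0,0,0],[-0.5,1,0],85],[[0,0,0],[-0.5,1,0],85],[[0,0,0],[-0.4,0.8,0],85],[[0,0,0],[-0.3,0.6,0],85],[[0,0,0],[0,0,0],85]]'
python3 - <<'E'
from h import *
s=r.read_state();print(go([.564,-.031,.066]).round(2),s["eef_rot"])
E
```

```text
time_s: 24.35
position: [0.5581, -0.0348, 0.2299]
eef_rot: [-3.134, 0.008, -3.138]
ft_force: [-0.5, -0.0, 0.0]
finger_gap: 0.085
[-0.11  0.13  4.1 ] [-3.1339111   0.00839956 -3.13827069]
```

```bash
python3 -m jog '[[[-0.05,0.05,0],[-0.11,0.13,0.4],85],[[0,0,0],[0,0,0.8],85],[[0,0,0],[0,0,0.7],85],[[0,0,0],[0,0,0.4],85],[[0,0,0],[0,0,0],85],[[0,0,0],[0,0,0],85]]'
python3 - <<'E'
from h import *
c=vision.camera("scene");b=c["image"][150:310,230:430];cv2.imwrite(f"pics/m1.png",cv2.resize(b[:,:,::-1],None,fx=3.6,fy=3.6))
s=r.read_state();print(go([.564,-.031,.066]).round(2),s["eef_rot"],s["position"])
E
```

```text
time_s: 24.95
position: [0.5599, -0.035, 0.1312]
eef_rot: [-3.138, -0.004, 3.139]
ft_force: [-0.4, 0.1, -1.3]
finger_gap: 0.0851
[-0.11  0.11  1.63] [-3.1382806  -0.00453064  3.13865007] [ 0.55975825 -0.03514967  0.13137715]
```

View pics/m1.png

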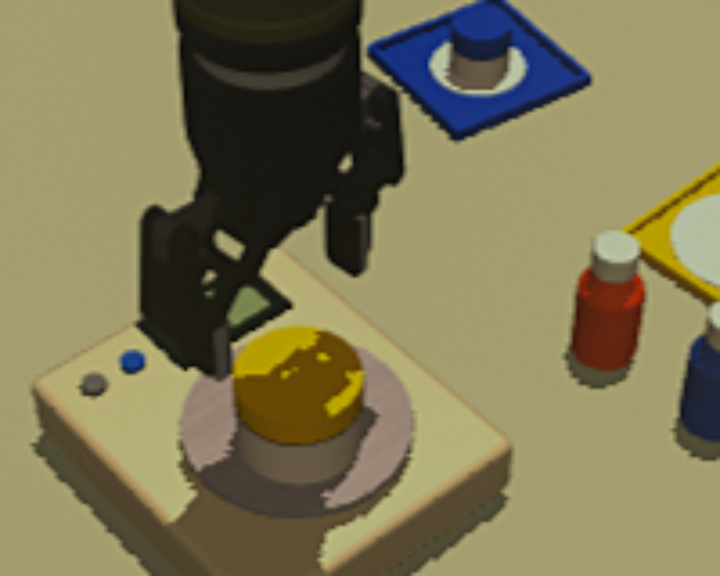

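Jaws are above the yellow jar: lid at crop (300,385), tips at (215,370) and (350,270). I'll trim the alignment before going down.

```bash
python3 -m jog '[[[0,-0.03,0],[-0.11,0.11,0],85],[[0,0,0],[0,0,0.3],85],[[0,0,0],[0,0,0],85]]'
python3 - <<'E'
from h import *
s=r.read_state();print(go([.564,-.031,.066]).round(2),s["eef_rot"],s["position"])
E
```

```text
time_s: 25.3
position: [0.5661, -0.0311, 0.1206]
eef_rot: [-3.138, 0.005, 3.137]
ft_force: [-0.9, -1.1, 0.9]
finger_gap: 0.0851
[0.06 0.01 1.37] [-3.13840772  0.0045348   3.13720188] [ 0.56608182 -0.03113248  0.12064752]
```

```bash
python3 -m jog '[[[0,0.03,0],[0.06,0.01,0.3],85],[[0,0,0],[0,0,0.3],85],[[0,0,0],[0,0,0.3],85],[[0,0,0],[0,0,0.2],85],[[0,0,0],[0,0,0],85]]'
python3 - <<'E'
from h import *
s=r.read_state();print(go([.564,-.031,.066]).round(2),s["eef_rot"],s["position"],s["ft_force"])
E
```

```text
time_s: 25.8
position: [0.5634, -0.0305, 0.0724]
eef_rot: [-3.138, -0.0, 3.138]
ft_force: [-0.0, 0.1, 0.4]
finger_gap: 0.0848
[-0.01 -0.01  0.16] [-3.13844135e+00 -3.25847668e-04  3.13778246e+00] [ 0.56343976 -0.03051979  0.07244761] [-0.04013905  0.11987068  0.35030616]
```

```bash
python3 -m jog '[[[0,0,0],[0,0,0.12],85],[[0,0,0],[0,0,0],78],[[0,0,0],[0,0,0],70],[[0,0,0],[0,0,0],54],[[0,0,0],[0,0,0],54],[[0,0,0],[0,0,0],54],[[0,0,0],[0,0,0],54]]' && python3 -m jog '[[[0,0,0],[0,0,-0.2],54],[[0,0,0],[0,0,-0.4],54],[[0,0,0],[0,0,-0.4],54],[[0,0,0],[0,0,0],54]]'
python3 - <<'E'
from h import *
c=vision.camera("scene");b=c["image"][150:310,230:430];cv2.imwrite(f"pics/m2.png",cv2.resize(b[:,:,::-1],None,fx=3.6,fy=3.6))
s=r.read_state();print(go([.627,.292,.23]).round(2),s["eef_rot"],s["position"])
E
```

```text
time_s: 26.5
position: [0.5642, -0.0306, 0.0683]
eef_rot: [-3.138, 0.002, 3.138]
ft_force: [-0.3, 0.7, -0.9]
finger_gap: 0.0627
time_s: 26.9
position: [0.5638, -0.0304, 0.1103]
eef_rot: [-3.138, 0.001, 3.138]
ft_force: [1.0, 0.3, -0.3]
finger_gap: 0.0626
[-1.56  8.06 -3.04] [-3.13818572e+00 -9.45204840e-04  3.13772368e+00] [ 0.56316408 -0.03053902  0.10941332]
```

View pics/m2.png

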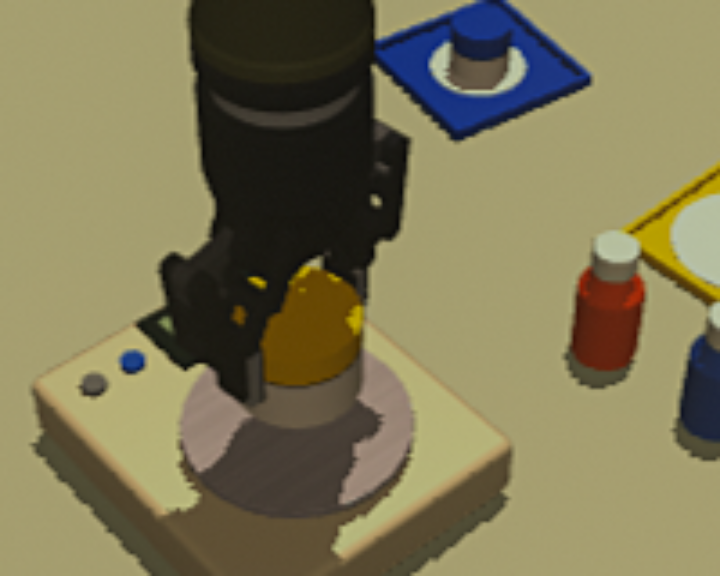

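Yellow held at crop (315,330). Raising well above the bottles before crossing.

```bash
python3 -m jog '[[[0,0,0],[0,0,-0.5],54],[[0,0,0],[0,0,-0.9],54],[[0,0,0],[0,0.3,-0.9],54],[[0,0,0],[-0.1,0.6,-0.5],54],[[0,0,0],[-0.1,0.8,-0.2],54],[[0,0,0],[-0.2,0.9,0],54],[[0,0,0],[-0.2,0.9,0],54],[[0,0,0],[-0.2,0.9,0],54],[[0,0,0],[-0.2,0.9,0],54],[[0,0,0],[-0.2,0.9,0],54]]'; python3 -m jog '[[[0,0,0],[-0.2,0.9,0],54],[[0,0,0],[-0.2,0.6,0],54],[[0,0,0],[0,0.3,0],54],[[0,0,0],[0,0,0],54]]'
python3 - <<'E'
from h import *
s=r.read_state();print(go([.627,.292,.0145]).round(2),s["eef_rot"],s["position"],s["joints"].round(2))
E
```

```text
time_s: 27.95
position: [0.6112, 0.2146, 0.2237]
eef_rot: [-3.128, -0.015, 3.122]
ft_force: [0.8, 0.3, -1.1]
finger_gap: 0.0625
time_s: 28.35
position: [0.6252, 0.2961, 0.2173]
eef_rot: [-3.13, -0.022, 3.131]
ft_force: [-0.4, 0.2, -1.4]
finger_gap: 0.0625
[-0.15 -0.04  5.07] [-3.12966623 -0.02155635  3.13119314] [0.62524246 0.29614484 0.21734556] [-0.38  0.82 -0.27  1.32  0.22  1.06  0.88]
```

```bash
python3 -m jog '[[[-0.08,-0.15,0],[0,-0.05,0.4],54],[[0,0,0],[0,0,0.9],54],[[0,0,0],[0,0,0.9],54],[[0,0,0],[0,0,0.9],54],[[0,0,0],[0,0,0.5],54],[[0,0,0],[0,0,0],54],[[0,0,0],[0,0,0],54]]'
python3 - <<'E'
from h import *
c=vision.camera("scene");b=c["image"][130:290,350:550];cv2.imwrite(f"pics/n1.png",cv2.resize(b[:,:,::-1],None,fx=3.6,fy=3.6))
s=r.read_state();print(go([.627,.292,.0145]).round(2),s["eef_rot"],s["position"])
E
```

```text
time_s: 29.05
position: [0.6257, 0.2776, 0.0692]
eef_rot: [-3.129, -0.0, 3.121]
ft_force: [0.5, 0.5, -1.2]
finger_gap: 0.0627
[-0.02  0.39  1.37] [-3.12866749e+00  4.11451217e-05  3.12030721e+00] [0.62568888 0.27728142 0.06935791]
```

View pics/n1.png

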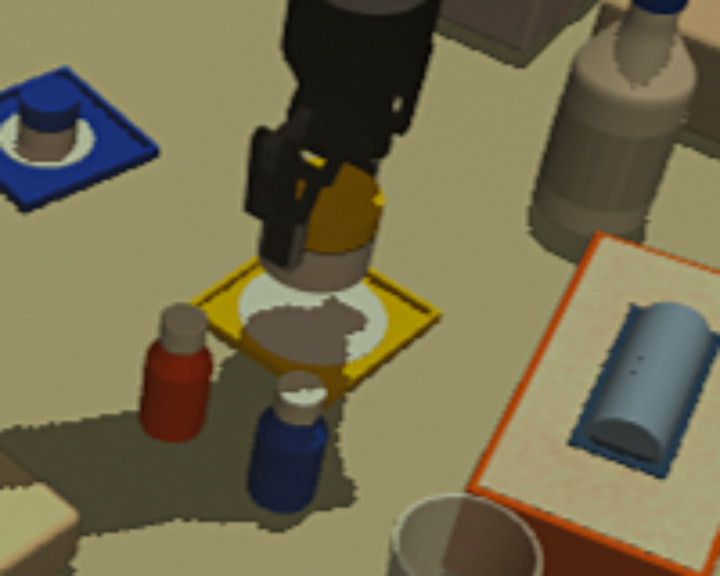

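Yellow jar is above its disc at crop (320,240), and both bottles stand: orange (175,375), blue (288,450). Correcting y and tilt, then lowering.

```bash
python3 -m jog '[[[-0.09,0,0],[-0.02,0.39,0.2],54],[[0,0,0],[0,0,0.4],54],[[0,0,0],[0,0,0.3],54],[[0,0,0],[0,0,0],54]]'
python3 - <<'E'
from h import *
s=r.read_state();print(go([.627,.292,.0145]).round(2),s["eef_rot"],s["position"])
E
```

```text
time_s: 29.5
position: [0.6295, 0.2955, 0.0346]
eef_rot: [3.137, 0.006, 3.12]
ft_force: [-0.1, 0.0, -1.2]
finger_gap: 0.0629
[ 0.06 -0.09  0.5 ] [3.13669155 0.00624306 3.11988976] [0.6294737  0.29554492 0.03455943]
```

```bash
python3 -m jog '[[[0.03,0.04,0],[0.06,-0.09,0.2],54],[[0,0,0],[0,0,0.12],54],[[0,0,0],[0,0,0],54]]'
python3 - <<'E'
from h import *
s=r.read_state();print(go([.627,.292,.0135]).round(2),s["eef_rot"],s["position"])
E
```

```text
time_s: 29.8
position: [0.6267, 0.2916, 0.0202]
eef_rot: [-3.141, -0.0, 3.12]
ft_force: [0.3, -0.8, -1.2]
finger_gap: 0.0622
[-0.01  0.01  0.17] [-3.14131953e+00 -1.80120542e-04  3.12021200e+00] [0.62669548 0.29162674 0.02024333]
```

```bash
python3 -m jog '[[[0,0,0],[0,0,0.09],54],[[0,0,0],[0,0,0],54]]';python3 -m jog '[[[0,0,0],[0,0,0.06],54],[[0,0,0],[0,0,0],54]]'
```

```text
time_s: 30.0
position: [0.6268, 0.2913, 0.0165]
eef_rot: [-3.141, -0.0, 3.12]
ft_force: [1.0, -0.2, -0.4]
finger_gap: 0.0629
time_s: 30.2
position: [0.6272, 0.2915, 0.0143]
eef_rot: [-3.142, 0.001, 3.12]
ft_force: [-0.0, -0.6, -0.8]
finger_gap: 0.0626
```

```bash
python3 -m jog '[[[0,0,0],[0,0,0.03],54],[[0,0,0],[0,0,0],54]]';python3 -m jog '[[[0,0,0],[0,0,0],66],[[0,0,0],[0,0,0],72],[[0,0,0],[0,0,0],78],[[0,0,0],[0,0,0],84],[[0,0,0],[0,0,-0.3],84],[[0,0,0],[0,0,-0.6],84],[[0,0,0],[0,0,-0.9],84],[[0,0,0],[0,0,-1],84],[[0,0,0],[0,0,-1],84],[[0,0,0],[0,0,-1],84]]'; python3 -m jog '[[[0,0,0],[0.5,-0.5,-0.8],84],[[0,0,0],[0.8,-0.8,0],84],[[0,0,0],[1,-0.6,0],84],[[0,0,0],[1,-0.4,0],84],[[0,0,0],[0.5,0,0],84],[[0,0,0],[0,0,0],84]]'
python3 - <<'E'
from h import *
c=vision.camera("scene");t=vision.camera("top")
cv2.imwrite("pics/z1.png",c["image"][:,:,::-1]);cv2.imwrite("pics/z2.png",t["image"][:,:,::-1])
D=dict(yellow=(.6264,.2923,.049),blue=(.398,.3187,.039),green=(.4243,-.3035,.043),red=(.630,-.3185,.037))
for k,(x,y,z) in D.items():
  u,v=proj(t,(x,y,z));print(k,'disc-centred lid would be at',round(u,1),round(v,1))
  u=int(u);v=int(v);b=t["image"][v-40:v+40,u-40:u+40];cv2.imwrite(f"pics/z_{k}.png",b[:,:,::-1])
a=[cv2.imread(f"pics/z_{k}.png") for k in D]
cv2.imwrite("pics/zz.png",cv2.resize(np.vstack([np.hstack(a[:2]),np.hstack(a[2:])]),None,fx=3.6,fy=3.6))
print(r.read_state()["position"],r.read_state()["ft_force"])
E
```

```text
time_s: 30.4
position: [0.6275, 0.2916, 0.0133]
eef_rot: [3.141, 0.001, 3.12]
ft_force: [-0.6, -0.1, -1.4]
finger_gap: 0.0626
time_s: 31.4
position: [0.624, 0.29, 0.21]
eef_rot: [-3.137, -0.008, 3.121]
ft_force: [0.5, 0.2, -0.6]
finger_gap: 0.0839
time_s: 32.0
position: [0.4693, 0.2005, 0.2564]
eef_rot: [3.135, 0.015, 3.119]
ft_force: [0.2, 0.7, 0.4]
finger_gap: 0.0838
yellow disc-centred lid would be at 175.1 210.0
blue disc-centred lid would be at 159.0 327.7
green disc-centred lid would be at 483.2 307.4
red disc-centred lid would be at 482.1 204.6
[0.47267965 0.20086997 0.25622312] [ 1.19381679 -0.47276606 -0.00554595]
```

View pics/z1.png

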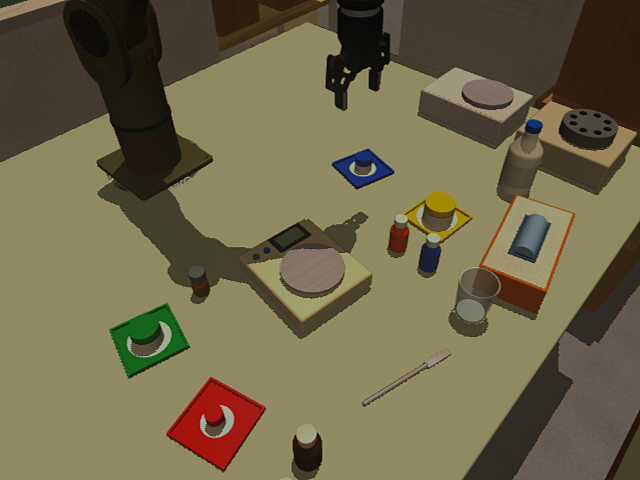

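View pics/zz.png

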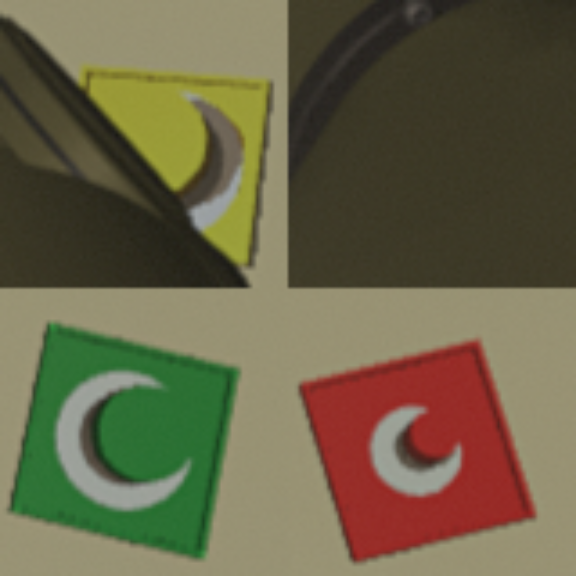

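All four stand upright. The green and red lids sit within 2 px of where a centred jar would appear. One last check on yellow and blue in the scene view, since the arm blocks them from the top camera.

Run:
```python
from h import *
c=vision.camera("scene")
im=c["image"].copy()
D=dict(yellow=(.6264,.2923,.049,.032),blue=(.398,.3187,.039,.02),green=(.4243,-.3035,.043,.026),red=(.630,-.3185,.037,.014))
a=[]
for k,(x,y,z,R_) in D.items():
  u,v=proj(c,(x,y,z));u0,v0=int(u)-40,int(v)-30
  b=cv2.resize(im[v0:v0+80,u0:u0+80],None,fx=3.6,fy=3.6)
  for q in np.linspace(0,6.28,40):
    p=proj(c,(x+R_*np.cos(q),y+R_*np.sin(q),z));cv2.circle(b,(int((p[0]-u0)*3.6),int((p[1]-v0)*3.6)),1,(255,255,255),-1)
  a.append(b)
cv2.imwrite("pics/y.png",np.vstack([np.hstack(a[:2]),np.hstack(a[2:])])[:,:,::-1])
```

```text
(no output)
```

View pics/y.png

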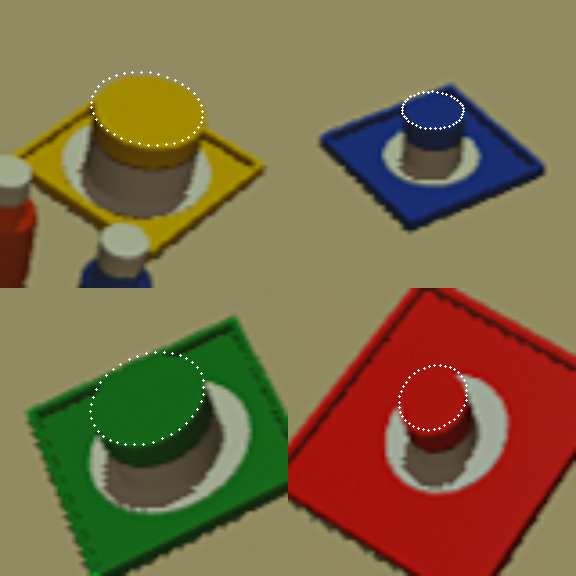

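The lid outlines calculated for centred jars match all four lids to within about a millimetre. All are upright and inside their discs, so I'm handing in.

```bash
python3 -c "
from workcell import r
print(r.close_job(), r.read_state()['time_s'])"
```

```text
the job is handed in; nothing more can be done
the job is handed in; nothing more can be done
```

I took the stack apart from the top down (red, blue, green, yellow) and stood each jar upright in the tray of its lid's colour, inside the white disc. I handed the job in at about 32 s of the 112 s allowed.

- **Placement:** In the last scene picture, outlines drawn for perfectly centred lids matched all four jars to about a millimetre. The top camera agreed for green (within about 2 px, roughly 4 mm) and red. The arm blocked its view of the blue jar and part of the yellow one, so those two rest on the scene camera.
- **Surroundings:** The orange bottle and its blue look-alike were still standing where they were. The gripper was clear and touching nothing.
- **Contact force:** The wrist sensor gave no clear signal when the jars touched down, and the readings I saw stayed below about 2 N. I set the release heights by calculation instead, then confirmed each jar in the pictures.

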